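# Wedge-lock a piping board in its bench clamp

### The job

Slide the clamp's stop bar up against the board of meringues until the board sits square and snug against the end rail, without shoving it hard. Then push the thumb wedge along its ramp with firm thumb pressure until it jams the bar fast, and let go. Touch neither the board nor the meringues, and leave the things standing around where they are.

Things in the scene. Friction and masses are not known exactly. Their poses are not given: they have to be found in the camera images.
- clamp: bench clamp for piping boards, screwed to the table. Origin on the table. Its +y is the way the bar slides to the board, z up. White base plate 12 mm thick, x -120..120, y -260..205 mm. Guide block on the beam's +x side (y -205..-65, top 36 mm above the table; straps over the beam to 40, screw heads to 44). Ramp block on the beam's -x side (same y span, top 36, screw heads to 41).
- rail_face (a point): middle of the inner face of the aluminium end rail, at y = +185 mm in the clamp's frame, 21 mm above the table; the rail is 220 mm long (x), 18 mm thick, its top 36 mm above the table.
- pocket (a point): middle of the open-topped pocket between beam and ramp block, on the base plate, 12 mm above the table. It narrows towards +y by 0.12 mm per mm. The ramp block is bolted through slots and sits up to 2 mm to either side of its mean place, so the wedge jams with its origin 5 mm behind (-y) this point, give or take 17 mm: it must be felt.
- bar (a joint): travel of the steel stop bar along the clamp's +y, m: 0 fully back, 0.070 when it holds the board against the end rail. It slides with about 2 N of friction, and moving the board takes about 1 N more; both stay where they are left. Over 30 N on the board is too hard.
- bar_knob (a point): middle of the round black knob (28 mm across, 24 mm high, top 108 mm above the table, on a 16 mm post) over the middle of the bar's crosshead. Crosshead 150 mm (x) by 24 mm (y), 14..36 mm above the table. From it the beam, 24 mm wide (clamp x -12..12), 14..34 mm above the table, runs 200 mm towards -y through the guide.
- bar_face (a point): middle of the crosshead's front face, which bears on the board; 12 mm ahead (+y) of the knob's axis, 24 mm above the table
- board: wooden piping board with 28 meringues, loose on the base plate: 220 (x) by 150 (y) by 18 mm, 0.5 kg, meringues to 47 mm above its underside. Origin: centre of its underside, 12 mm above the table; axes as the clamp's. Seated, its origin is at y = +110 mm in the clamp's frame; it starts 6 to 20 mm short of that and slightly skew.
- wedge: steel thumb wedge, 0.4 kg, loose in the pocket: 100 mm long (y), 26 mm high, 24 mm thick at its -y end, 12 mm at its +y end, straight side (+x) to the beam. Origin: mid-length, underside. Driven towards +y it slides freely until both sides bear, then jams hard within a mm: a push of 15 to 20 N along +y jams it well and friction keeps it; more than 40 N on the bar is too hard.
- wedge_tab (a point): middle of the upright thumb tab on the wedge's thick end: a plate 22 mm wide (x), 12 mm thick (y), rising from 38 mm above the table (the wedge's top) to 84 mm; this point is 68 mm above the table. Push on its -y face, or pinch it.
- nozzle: bystander: steel piping nozzle standing on the table beside the clamp, 29 mm across, 46 mm high; leave it alone
- jar: bystander: small amber jar, 52 mm across, 65 mm high, origin under its middle; leave it alone
- spatula: bystander: spatula lying on the table, 190 mm long; leave it alone
Mind the look-alikes: they are no part of the job. Leave any pink or yellow look-alike of the wedge alone.

How it is judged (in metres and radians):
On the way, in this order (a step that is already met when the one before it is completed fails the run):
1. the bar holds the board square and snug against the end rail (value of joint bar above 0.068 m and y of board in the frame of clamp above 0.108 m and angle between the y axis of board and the y axis of clamp, either way round below 0.025 rad), for 0.2 s.
2. the wedge is jammed between ramp and bar (contact force between wedge and bar above 5 N), for 0.2 s.
At the end, for the whole second after the job is handed in: the board sits against the end rail (within 2 mm, square within 0.025 rad) with the stop bar against it (within 2 mm of its seated travel), the wedge lies in its pocket (tilted under 0.1 rad) and stays jammed by itself, pressing on the bar with more than 5 N, and all is at rest (all of step 1 and contact force between wedge and bar above 5 N and angle between wedge's own z axis and vertical below 0.1 rad and linear speed of each of wedge, board below 0.01 m/s); the robot touches nothing.
It fails at once if the board was shoved hard (over 30 N between bar and board) (contact force between bar and board above 30 N).
It fails at once if the wedge was driven in too hard (over 40 N on the bar) (contact force between wedge and bar above 40 N).
It fails at once if the robot touched the board or its meringues (contact force between any of the fingers, the arm and board above 0.5 N).
It fails at once if a bystander was disturbed (moved over 15 mm) (distance of any of nozzle, jar, spatula from where it was at the start of the episode above 0.015 m).
It also fails if it takes over 51 s, if anything falls off the work surface, if the arm or the gripper's body presses on something with over 40 N, if the wrist force passes 120 N, or if a joint passes its speed limit or range.

### The arm

A 7-joint arm with a two-finger parallel gripper is mounted at the origin on the work surface. World frame = base frame: x ahead of the robot, y to its left, z up, the work surface at z = 0. Lengths are in mm, angles in rad, forces in N, time in s.
With the tool pointing down it reaches from about 400 to 900 mm from the base axis. Payload 5.5 kg.
Tool frame: the origin (TCP) lies at the very end of the fingers, on their centre line; the grasp point (between the pads) lies 19 mm behind it; z points along the fingers, y is the line along which they close (so a half turn about z gives the same grasp; the last joint's range is limited). The gripper opens to 92 mm and grips with 3 to 60 N. Pads are 19 mm wide; open, the fingers measure 130 mm over their backs; the gripper's body (75 mm by 190 mm) begins 47 mm behind the grasp point.
Start: joints at [-0.948, 0.501, -0.427, 1.55, 0.221, 1.138, -0.21], TCP at [228.819, 608.393, 226.729] pointing down, gripper open.
Joint ranges: [-2.88, 2.88], [-0.31, 2.03], [-1.54, 1.56], [0.2, 2.42], [-1.41, 4.55], [0.19, 2.02], [-2.57, 2.57]. Speed limits (rad/s): [2.57, 2.57, 3.14, 3.14, 3.14, 3.14, 3.14].

### API

Orientations are given as a unit quaternion [x, y, z, w].
In Python, from bench import status, grab_frame, ticket gives the robot as it stands. The module is installed in compiled form; this text tells all that it offers.
- The arm moves only by the shell command python3 -m crank 'ROWS' [FORCE]. ROWS is JSON, a list that holds one entry, the list of rows, each a list of 7 numbers: the opening in per cent of the stroke, from 0 (shut) to 100 (fully open), then the shift along the tool's x, y, z in mm, then the turn, a rotation vector about the tool's x, y, z in degrees. A call has 1 to 8 rows; each row shifts and turns the commanded pose from where the row before left it, along the tool's axes as they then stand; what a row does not reach is not made up. A row lasts 1/8 s, in which the tool goes at most 62.5 mm and 10.7 degrees, less where a joint would pass 70% of its speed; a pose out of reach is approached as far as the arm can. A call is refused whole if a number of a shift passes 62.5 or a number of a turn 10.7, either way. A call with a gripper value outside its range is refused whole. The fingers move at their own pace and stop on an object; FORCE is the grip in N (left out, the last holds). Time passes only in rows, so rows that do not move let the fingers close. It gives the time, the measured TCP pose, the force, the opening and the grip force at its end, in the units of the state.
- status.sense(): the state, without advancing time (a new reading comes with each control period).
- grab_frame(name): name is "side" or "top" or "wrist"; returns a dict with "img" (400x640x3 uint8, red, green, blue), "K" (3x3 intrinsics, pixels), "R" (3x3) and "t" (3): a world point X has camera coordinates R X + t; the wrist camera has in their place "T_tool_cam" (4x4, takes a point from camera to tool coordinates, whose origin is the TCP and whose axes are the flange's). Camera axes: x right, y down, z forward; pixel columns grow to the right and rows downward; lengths in mm; the calibration is good to about 2 mm. A picture is of the moment at which its call begins: read the wrist's pose just before it. There is no depth.
- ticket.hand_in(): hands the job in; it is judged then, once.
The state is a dict: "t": time; "joints": joint angles; "qvel": joint speeds; "effort": joint torques, N m; "position": TCP position; "orientation": TCP orientation; "force": force on the tool from outside, world axes, zero at the start; "moment": the same for the moment, N m; "finger_gap": opening from 0.0 (shut) to 1.0 (fully open); "finger_force": force on a finger pad.
Only numpy, scipy, OpenCV 4.12 (cv2) and the standard library are available. Lean on these libraries where they do the work, as an engineer would, in place of code of your own. Each camera call takes 0.05 s, during which the arm holds its last target. There are 200 camera calls.

## Working session

There is one attempt and no reset: what is moved stays moved. The work goes in short steps, Python scripts to look and compute and a shell command to move; the robot and the scene stay as the last step left them, time stands still between calls to the robot, and variables do not carry over. Pictures are saved under pics/ and viewed, at most 10 in all, crops included, and the job is handed in when it is done.

```bash
mkdir -p pics
python3 - <<'E'
from bench import status, grab_frame
import cv2
s=status.sense(); print({k:s[k] for k in('t','position','orientation','force','finger_gap')})
for n in('top','side'):
    f=grab_frame(n); cv2.imwrite(f'pics/{n}0.png',f['img'][:,:,::-1]); print(n,f['K'],f['R'],f['t'])
E
```

```text
{'t': 0.0, 'position': array([228.61883878, 607.70729717, 225.67530069]), 'orientation': array([ 1.78896651e-01,  9.83867378e-01, -9.61335525e-04, -2.14220163e-04]), 'force': array([-0.15239811,  0.24375394, -0.01933564]), 'finger_gap': 0.9996951228303548}
top [[381.31056874   0.         316.99862833]
 [  0.         381.31056874 193.70446792]
 [  0.           0.           1.        ]] [[-0.01878849 -0.99978568  0.00869392]
 [-0.99090104  0.01746103 -0.13345505]
 [ 0.13327464 -0.01112223 -0.99101673]] [ -64.69977577  578.67903117 1065.8571401 ]
side [[503.65877799   0.         325.27734308]
 [  0.         503.65877799 199.48646723]
 [  0.           0.           1.        ]] [[ 0.9240797  -0.38219131  0.00255238]
 [-0.23430444 -0.57176284 -0.78624976]
 [ 0.30195718  0.72595941 -0.61790355]] [-574.24472578  160.3757817   979.24545514]
```

View pics/top0.png

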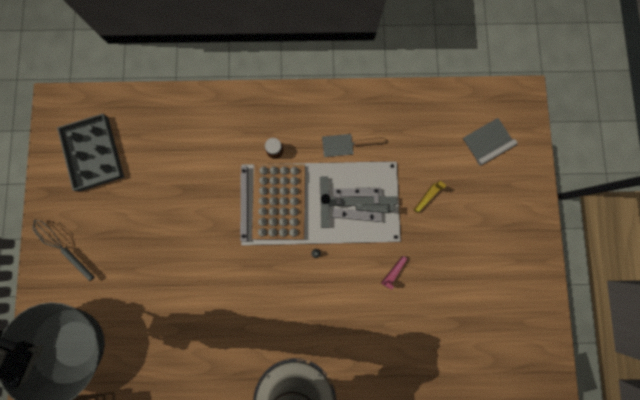

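View pics/side0.png

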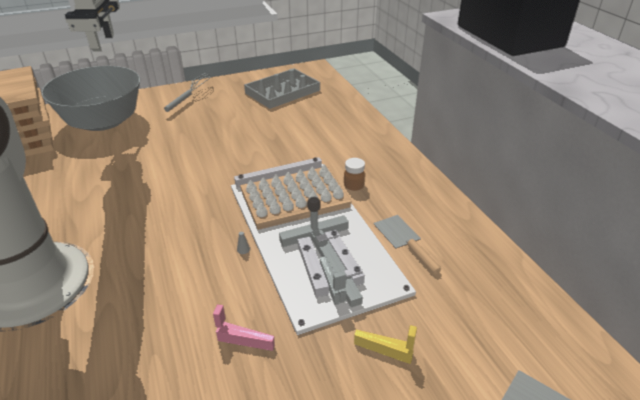

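The top view shows the clamp with the rail at the left (px 247,203) and +y running left, which is about world +y. The knob is near (326,199), the tab near (402,207), the nozzle (317,253), the jar (274,147), and the look-alikes (430,196) and (397,271).

```bash
cat > h.py <<'E'
import numpy as np, cv2
from bench import status, grab_frame
from scipy.spatial.transform import Rotation as Ro
def ray(f,uv):
    d=f['R'].T@np.linalg.inv(f['K'])@np.array([uv[0],uv[1],1.]); return -f['R'].T@f['t'],d
def onz(f,uv,z):
    o,d=ray(f,uv); return o+d*(z-o[2])/d[2]
def wristf():
    s=status.sense(); f=grab_frame('wrist')
    T=np.eye(4);T[:3,:3]=Ro.from_quat(s['orientation']).as_matrix();T[:3,3]=s['position']
    M=np.linalg.inv(T@f['T_tool_cam']); f['R']=M[:3,:3]; f['t']=M[:3,3]; return f
E
python3 - <<'E'
from h import *
f=grab_frame('top'); im=f['img']; hsv=cv2.cvtColor(im,cv2.COLOR_RGB2HSV)
m=((hsv[...,1]<40)&(hsv[...,2]>120)).astype(np.uint8); m[:150]=0;m[260:]=0;m[:,:230]=0;m[:,410:]=0
pts=cv2.findNonZero(m); r=cv2.minAreaRect(pts); b=cv2.boxPoints(r); print(r)
for p in b: print(p,onz(f,p,12).round(1))
dk=(im.max(2)<45).astype(np.uint8); dk[:155]=0;dk[265:]=0;dk[:,:235]=0;dk[:,:]*=1;dk[:,410:]=0
n,l,st,c=cv2.connectedComponentsWithStats(dk)
for i in range(1,n):
    if st[i,4]>5: print(c[i].round(1),st[i,2:],onz(f,c[i],12).round(1),onz(f,c[i],108).round(1))
cv2.imwrite('pics/topc.png',cv2.resize(im[150:265,230:420],None,fx=4.2,fy=4.2,interpolation=cv2.INTER_CUBIC)[:,:,::-1])
E
```

```text
((319.0400390625, 195.66336059570312), (93.58340454101562, 157.98402404785156), 88.74555206298828)
[239.04257 150.61221] [716.  156.6  12. ]
[396.98874 147.15353] [ 718.8 -320.1   12. ]
[399.0375  240.71451] [ 438. -313.   12.]
[241.09134 244.17319] [436.7 148.3  12. ]
[275.7 155.9] [ 9  3 21] [698.   46.4  12. ] [675.1  37.1 108. ]
[325.8 198.9] [ 9 10 74] [ 565.  -101.2   12. ] [553.5 -97.9 108. ]
[318.  252.6] [ 4  7 14] [408.  -75.2  12. ] [409.9 -74.1 108. ]
```

View pics/topc.png

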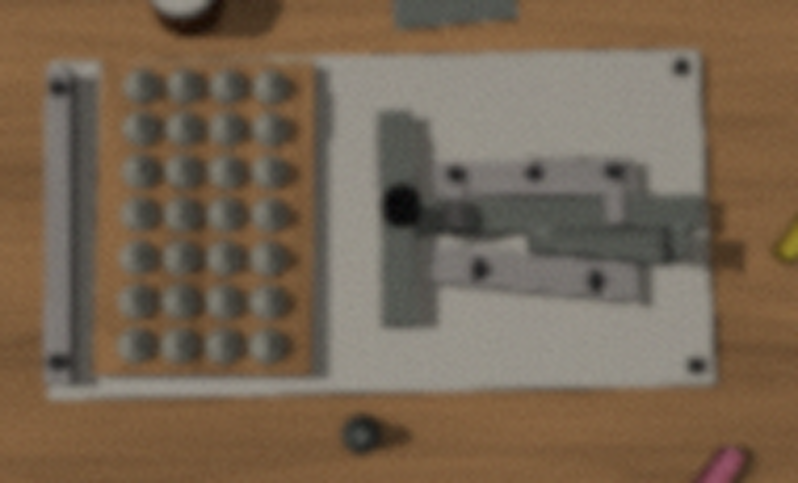

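The crop shows the plate edges (47,65)-(700,52) and (48,398)-(715,385), with the knob at (402,206) and the tab top around (688,240).

Run:
```python
from h import *
f=grab_frame('top')
P=lambda x,y,z: onz(f,((x+.5)/4.2-.5+230,(y+.5)/4.2-.5+150),z)
for n,a in dict(tl=(47,65,12),tr=(700,52,12),bl=(48,398,12),br=(715,385,12),rs1=(58,87,38),rs2=(57,360,38),ps1=(681,67,14),ps2=(697,366,14),knob=(402,206,108),tab=(690,240,84),crossTop1=(380,112,36),crossTop2=(380,328,36),bd1=(315,66,30),bd2=(315,375,30)).items(): print(n,P(*a).round(1))
q=[P(47,65,12),P(700,52,12),P(48,398,12),P(715,385,12)]
for a,b in((0,1),(2,3)): d=q[a]-q[b]; print(np.degrees(np.arctan2(-d[0],d[1])))
```

```text
tl [671.5 151.   12. ]
tr [ 673.1 -315.8   12. ]
bl [436.1 148.4  12. ]
br [ 436.3 -315.3   12. ]
rs1 [650.2 138.2  38. ]
rs2 [461.4 137.6  38. ]
ps1 [ 661.9 -301.3   14. ]
ps2 [ 449.7 -302.9   14. ]
knob [554.2 -96.8 108. ]
tab [ 531.1 -287.1   84. ]
crossTop1 [629.  -85.3  36. ]
crossTop2 [479.1 -82.3  36. ]
bd1 [663.7 -40.4  30. ]
bd2 [448.2 -37.3  30. ]
0.19404607670463936
0.033524796067934626
```

```bash
python3 -m crank '[[[0,0,0,0,0,0,9.9],[0,0,0,0,0,0,9.9],[0,0,0,0,0,0,9.9],[0,0,0,0,0,0,9.9],[0,0,0,0,0,0,9.9],[0,0,0,0,0,0,9.9],[0,0,0,0,0,0,9.9],[0,0,0,0,0,0,0]]]' 20
```

```text
t: 1.2
position: [228.7, 608.3, 226.5]
orientation: [0.706, 0.708, -0.0, 0.0]
force: [-0.3, -0.5, 0.0]
finger_gap: 0.178
finger_force: 0.0
```

```bash
python3 -m crank '[[[0,-50,25,0,0,0,0],[0,-55,27,0,0,0,0],[0,-55,27,0,0,0,0],[0,-55,27,0,0,0,0],[0,-55,27,0,0,0,0],[0,-55,27,0,0,0,0],[0,-55,27,0,0,0,0],[0,-50,20,0,0,0,0]]]'; python3 -m crank '[[[0,-50,20,0,0,0,0],[0,-50,20,0,0,0,0],[0,-50,20,0,0,0,0],[0,-50,20,0,0,0,0],[0,-50,15,0,0,0,0],[0,-50,10,0,0,0,0],[0,-23,3,0,0,0,0],[0,0,0,0,0,0,0]]]'
python3 - <<'E'
from h import *
f=wristf(); s=status.sense(); print(s['position'],s['force'],s['joints'].round(2)); cv2.imwrite('pics/w1.png',f['img'][:,:,::-1])
np.savez('w1.npz',K=f['K'],R=f['R'],t=f['t'])
E
```

```text
t: 2.2
position: [437.5, 176.5, 227.0]
orientation: [0.705, 0.709, 0.0, 0.0]
force: [0.1, 0.2, 1.4]
finger_gap: 0.007
finger_force: 0.0
t: 3.2
position: [544.6, -146.6, 226.5]
orientation: [0.707, 0.707, -0.001, 0.0]
force: [-0.0, -0.8, -0.5]
finger_gap: 0.007
finger_force: 0.0
[ 544.70597561 -144.29782178  226.42259636] [-0.5120948   0.84636343 -0.2687458 ] [-0.01  0.32  0.28  1.79 -0.1   1.04  0.3 ]
```

View pics/w1.png

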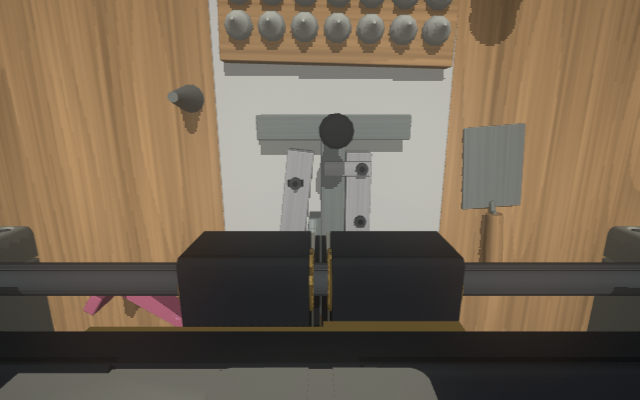

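The wrist view shows the knob at (337,131), the crosshead ends at (256,127) and (411,127), and the board's front edge at row ~62, slightly skew. The fingers are closed at the bottom centre.

Run:
```python
from h import *
f=dict(np.load('w1.npz'))
for n,u,z in(('knob',(337,131),108),('cross L',(256,115),36),('cross R',(411,115),36),('bd L',(219,62),30),('bd R',(453,67),30),('plateL',(223,200),12),('plateR',(443,200),12)): print(n,onz(f,u,z).round(1))
```

```text
knob [557.5 -94.2 108. ]
cross L [483.2 -83.2  36. ]
cross R [631.5 -83.1  36. ]
bd L [449.6 -34.9  30. ]
bd R [669.7 -39.3  30. ]
plateL [ 439.1 -173.1   12. ]
plateR [ 678. -173.   12.]
```

```bash
python3 -m crank '[[[0,0,5,46,0,0,0],[0,0,6,46,0,0,0],[0,0,0,46,0,0,0],[0,0,0,0,0,0,0],[0,0,0,0,0,0,0]]]';  python3 -m crank '[[[0,12,0,0,0,0,0],[0,6,0,0,0,0,0],[0,5,0,0,0,0,0],[0,5,0,0,0,0,0],[0,0,0,0,0,0,0]]]'; python3 -m crank '[[[0,5,0,0,0,0,0],[0,5,0,0,0,0,0],[0,5,0,0,0,0,0],[0,0,0,0,0,0,0]]]'
```

```text
t: 3.88
position: [557.0, -143.1, 90.1]
orientation: [0.706, 0.708, 0.001, 0.0]
force: [0.1, -0.3, -0.2]
finger_gap: 0.006
finger_force: 0.0
t: 4.5
position: [556.3, -115.9, 89.0]
orientation: [0.706, 0.708, 0.0, 0.0]
force: [0.0, -0.3, 0.8]
finger_gap: 0.001
finger_force: 0.2
t: 5.0
position: [555.8, -100.0, 88.6]
orientation: [0.706, 0.708, 0.0, -0.0]
force: [0.3, -0.5, -0.8]
finger_gap: 0.007
finger_force: 0.2
```

```bash
python3 -m crank '[[[0,4,0,0,0,0,0],[0,4,0,0,0,0,0],[0,4,0,0,0,0,0]]]'; python3 -m crank '[[[0,4,0,0,0,0,0],[0,4,0,0,0,0,0]]]';python3 - <<'E'
from h import *
f=wristf(); cv2.imwrite('pics/w2.png',f['img'][:,:,::-1]); np.savez('w2.npz',K=f['K'],R=f['R'],t=f['t'])
E
```

```text
t: 5.38
position: [555.7, -88.9, 88.6]
orientation: [0.707, 0.708, -0.0, -0.0]
force: [1.2, -2.6, -0.1]
finger_gap: 0.007
finger_force: 1.2
t: 5.62
position: [555.7, -80.8, 88.6]
orientation: [0.707, 0.708, -0.0, -0.0]
force: [0.3, -2.9, -0.9]
finger_gap: 0.01
finger_force: 1.2
```

View pics/w2.png

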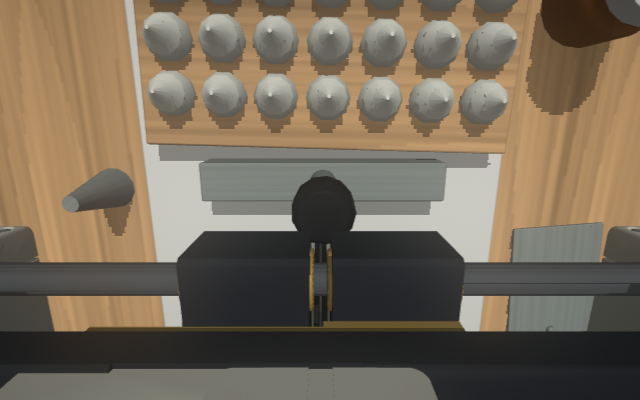

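The fingers push the knob at (324,208). The crosshead front (row 160) is a few mm short of the board edge (row ~148).

```bash
python3 -m crank '[[[0,3,0,0,0,0,0],[0,3,0,0,0,0,0],[0,2,0,0,0,0,0]]]' | sed -n 2,4p; python3 -m crank '[[[0,2,0,0,0,0,0],[0,2,0,0,0,0,0]]]'| sed -n 2,4p;python3 -m crank '[[[0,2,0,0,0,0,0]]]'| sed -n 2,4p
```

```text
position: [555.7, -73.4, 88.6]
orientation: [0.707, 0.708, -0.0, 0.0]
force: [1.0, -3.3, -1.4]
position: [555.7, -69.3, 88.6]
orientation: [0.707, 0.708, -0.0, -0.0]
force: [0.2, -3.1, -0.7]
position: [555.7, -67.2, 88.6]
orientation: [0.707, 0.708, -0.0, -0.0]
force: [0.3, -3.7, -0.7]
```

```bash
c(){ sed -n '2p;4p'; }; python3 -m crank '[[[0,1.5,0,0,0,0,0],[0,1.5,0,0,0,0,0]]]' |c; python3 -m crank '[[[0,1.5,0,0,0,0,0]]]'|c;python3 -m crank '[[[0,1,0,0,0,0,0]]]'|c;python3 -m crank '[[[0,1,0,0,0,0,0]]]'|c
```

```text
position: [555.7, -64.1, 88.6]
force: [0.6, -3.9, -1.3]
position: [555.7, -62.5, 88.7]
force: [-1.2, -3.5, -1.9]
position: [555.7, -61.4, 88.6]
force: [-0.9, -3.9, -1.2]
position: [555.7, -60.6, 88.6]
force: [-0.2, -4.2, -1.9]
```

```bash
c(){ sed -n '2p;4p'; }; python3 -m crank '[[[0,0.7,0,0,0,0,0]]]' |c; python3 -m crank '[[[0,0.7,0,0,0,0,0]]]'|c;python3 -m crank '[[[0,0.7,0,0,0,0,0]]]'|c
```

```text
position: [555.7, -59.8, 88.7]
force: [-0.5, -3.9, -2.0]
position: [555.7, -59.1, 88.6]
force: [-0.8, -3.9, -0.9]
position: [555.7, -58.5, 88.7]
force: [-0.3, -3.8, -1.9]
```

```bash
c(){ sed -n '2p;4p'; }; python3 -m crank '[[[0,0.5,0,0,0,0,0]]]' |c; python3 -m crank '[[[0,0.5,0,0,0,0,0]]]'|c
```

```text
position: [555.7, -58.0, 88.6]
force: [-0.8, -3.1, -0.8]
position: [555.7, -57.5, 88.6]
force: [-2.0, -3.6, -1.9]
```

```bash
c(){ sed -n '2p;4p'; }; python3 -m crank '[[[0,0.5,0,0,0,0,0]]]' |c; python3 -m crank '[[[0,0.5,0,0,0,0,0]]]'|c
```

```text
position: [555.7, -57.0, 88.6]
force: [-0.3, -3.7, -1.8]
position: [555.7, -56.5, 88.7]
force: [-0.9, -4.0, -2.3]
```

```bash
c(){ sed -n '2p;4p'; }; python3 -m crank '[[[0,0.5,0,0,0,0,0]]]' |c; python3 -m crank '[[[0,0.5,0,0,0,0,0]]]'|c
```

```text
position: [555.7, -56.4, 88.7]
force: [-0.6, -4.6, -3.0]
position: [555.7, -56.4, 88.7]
force: [-0.2, -6.8, -3.1]
```

```bash
c(){ sed -n '2p;4p'; }; python3 -m crank '[[[0,0.5,0,0,0,0,0]]]' |c; python3 -m crank '[[[0,0.5,0,0,0,0,0]]]'|c; python3 -m crank '[[[0,0,0,0,0,0,0],[0,0,0,0,0,0,0]]]'|c
python3 - <<'E'
from h import *
f=grab_frame('top'); im=f['img']
cv2.imwrite('pics/topd.png',cv2.resize(im[150:265,230:420],None,fx=4.2,fy=4.2,interpolation=cv2.INTER_CUBIC)[:,:,::-1])
E
```

```text
position: [555.7, -56.4, 88.7]
force: [-0.6, -6.2, -1.9]
position: [555.7, -56.3, 88.7]
force: [-1.0, -7.8, -3.0]
position: [555.7, -56.3, 88.7]
force: [-1.6, -6.3, -2.1]
```

View pics/topd.png

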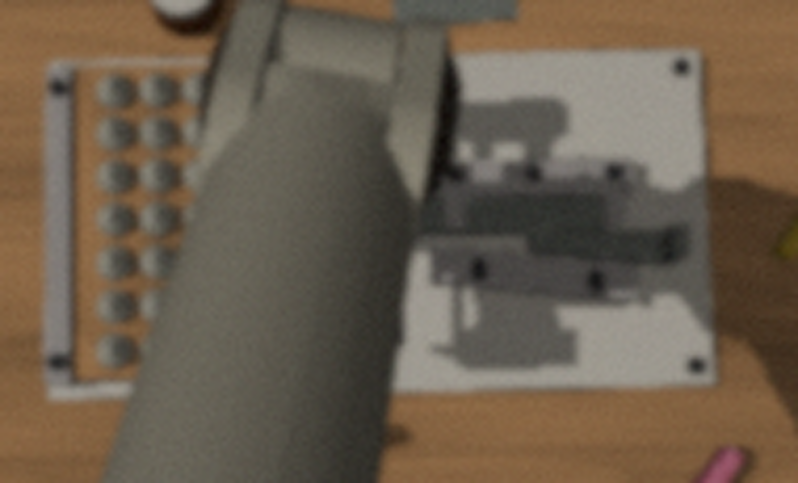

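The board's far edge (col ~76) is now parallel to the rail and touching it. I'll press a little more, then back off and go to the tab.

```bash
c(){ sed -n '2p;4p'; }; python3 -m crank '[[[0,1,0,0,0,0,0],[0,0.5,0,0,0,0,0],[0,0,0,0,0,0,0]]]' |c; python3 -m crank '[[[0,1,0,0,0,0,0],[0,0.5,0,0,0,0,0],[0,0,0,0,0,0,0]]]' |c
```

```text
position: [555.7, -56.2, 88.7]
force: [-0.3, -10.1, -3.1]
position: [555.6, -56.1, 88.7]
force: [-0.7, -12.4, -3.6]
```

```bash
python3 -m crank '[[[0,-5,0,0,0,0,0],[0,-12,0,0,0,0,0],[0,-20,0,-20,0,0,0],[0,-40,-4,-50,0,0,0],[0,-60,-4,-10,0,0,0],[0,-60,-5,0,0,0,0],[0,-60,-5,0,0,0,0],[0,-35,-5,0,0,0,0]]]';python3 -m crank '[[[0,0,0,0,0,0,0],[0,0,0,0,0,0,0]]]'
python3 - <<'E'
from h import *
f=wristf(); cv2.imwrite('pics/w3.png',f['img'][:,:,::-1]); np.savez('w3.npz',K=f['K'],R=f['R'],t=f['t'])
E
```

```text
t: 10.48
position: [532.9, -346.1, 168.1]
orientation: [0.707, 0.707, 0.0, 0.001]
force: [-0.2, 1.2, 0.4]
finger_gap: 0.005
finger_force: 0.0
t: 10.72
position: [534.1, -341.0, 167.3]
orientation: [0.706, 0.708, 0.001, -0.0]
force: [0.2, 0.5, 0.2]
finger_gap: 0.007
finger_force: 0.0
```

View pics/w3.png

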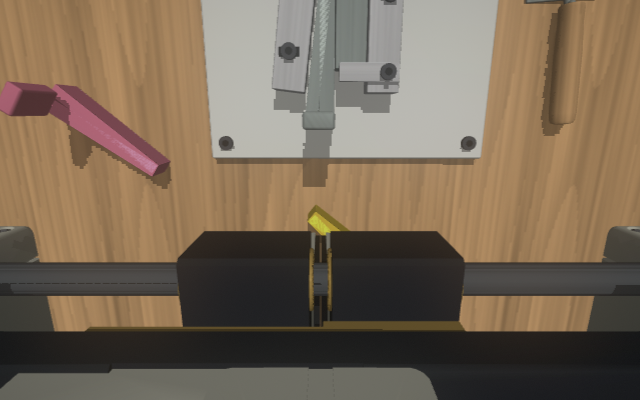

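The real tab top is at (319,120), just inside the plate's rear edge (row 157). The thin end of the yellow look-alike is at (317,215).

Run:
```python
from h import *
f=dict(np.load('w3.npz'))
for n,u,z in(('tab front top',(319,112),84),('tab back top',(319,129),84),('L',(304,120),84),('R',(335,120),84),('yellow',(315,206),26),('plate back',(319,157),12)): print(n,onz(f,u,z).round(1))
g=grab_frame('top')
for u in((441,183),(419,210)):print(onz(g,u,26).round(),onz(g,u,72).round())
```

```text
tab front top [ 533.4 -274.2   84. ]
tab back top [ 533.4 -285.2   84. ]
L [ 523.4 -279.4   84. ]
R [ 544.  -279.3   84. ]
yellow [ 529.9 -354.    26. ]
plate back [ 533.3 -312.9   12. ]
[ 605. -442.   26.] [ 597. -426.   72.]
[ 526. -373.   26.] [ 522. -360.   72.]
```

```bash
python3 -m crank '[[[0,13,0,40,0,0,0],[0,12,0,40,0,0,0],[0,0,0,40,0,0,0],[0,0,0,0,0,0,0],[0,0,0,0,0,0,0]]]'; c(){ sed -n '2p;4p'; }; python3 -m crank '[[[0,8,0,0,0,0,0],[0,6,0,0,0,0,0],[0,3,0,0,0,0,0]]]'|c; python3 -m crank '[[[0,3,0,0,0,0,0],[0,3,0,0,0,0,0]]]'|c;python3 -m crank '[[[0,2,0,0,0,0,0],[0,2,0,0,0,0,0]]]'|c
```

```text
t: 11.45
position: [534.5, -317.4, 48.8]
orientation: [0.706, 0.708, 0.0, 0.001]
force: [-0.0, 0.4, 0.6]
finger_gap: 0.006
finger_force: 0.0
position: [533.9, -299.7, 48.2]
force: [-0.1, -0.7, -0.3]
position: [533.4, -295.2, 47.8]
force: [-0.6, -1.3, 1.0]
position: [533.3, -290.9, 47.5]
force: [-0.3, -1.9, 1.1]
```

```bash
c(){ sed -n '2p;4p'; }; for i in 1; do python3 -m crank '[[[0,2,0,0,0,0,0],[0,1.5,0,0,0,0,0]]]'|c;python3 -m crank '[[[0,1.5,0,0,0,0,0],[0,1.5,0,0,0,0,0]]]'|c;python3 -m crank '[[[0,1.5,0,0,0,0,0]]]'|c; done
```

```text
position: [533.3, -287.0, 47.4]
force: [-0.3, -1.2, 1.8]
position: [533.3, -283.9, 47.4]
force: [0.4, -1.6, 0.9]
position: [533.2, -282.4, 47.4]
force: [0.9, -0.3, 0.8]
```

```bash
c(){ sed -n '2p;4p'; }; python3 -m crank '[[[0,1.5,0,0,0,0,0]]]'|c;python3 -m crank '[[[0,1.5,0,0,0,0,0]]]'|c;python3 -m crank '[[[0,1.5,0,0,0,0,0]]]'|c
```

```text
position: [533.3, -280.9, 47.4]
force: [0.5, -1.6, 0.8]
position: [533.3, -279.4, 47.4]
force: [0.5, -1.1, 0.2]
position: [533.2, -277.9, 47.4]
force: [0.8, -1.1, -0.0]
```

```bash
c(){ sed -n '2p;4p'; }; python3 -m crank '[[[0,1.5,0,0,0,0,0],[0,1.5,0,0,0,0,0]]]'|c;python3 -m crank '[[[0,1.5,0,0,0,0,0],[0,1.5,0,0,0,0,0]]]'|c
```

```text
position: [533.5, -275.0, 47.4]
force: [1.1, -1.0, -0.5]
position: [533.6, -272.1, 47.5]
force: [1.4, -3.6, -0.8]
```

```bash
c(){ sed -n '2p;4p'; }; python3 -m crank '[[[0,1.5,0,0,0,0,0],[0,1.5,0,0,0,0,0]]]'|c;python3 -m crank '[[[0,1.5,0,0,0,0,0],[0,1.5,0,0,0,0,0]]]'|c
```

```text
position: [533.7, -271.4, 47.9]
force: [1.3, -8.2, -0.6]
position: [533.9, -270.3, 48.4]
force: [2.3, -9.8, -0.3]
```

```bash
c(){ sed -n '2,4p'; }; python3 -m crank '[[[0,1.5,0,0,0,0,0],[0,0,0,0,0,0,0]]]'|c;python3 -m crank '[[[0,1,0,0,0,0,0],[0,0,0,0,0,0,0]]]'|c
python3 - <<'E'
from h import *
f=wristf(); cv2.imwrite('pics/w4.png',f['img'][:,:,::-1])
E
```

```text
position: [533.9, -270.0, 48.7]
orientation: [0.708, 0.707, -0.001, 0.004]
force: [0.7, -10.6, -0.2]
position: [533.9, -269.9, 48.8]
orientation: [0.708, 0.706, -0.001, 0.004]
force: [2.1, -13.0, -1.4]
```

View pics/w4.png

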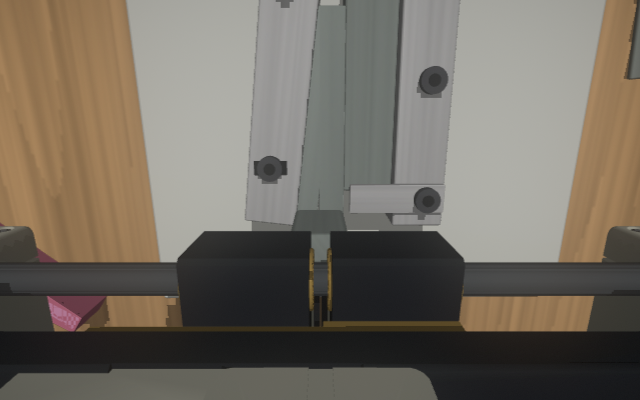

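The wedge lies flat in the pocket, from its thin end at (331,5) to the tab at (318,220), and is wedged between ramp and beam. I'll press on to about 18 N.

```bash
c(){ sed -n '2p;4p'; }; python3 -m crank '[[[0,1,0,0,0,0,0],[0,0.5,0,0,0,0,0],[0,0,0,0,0,0,0]]]'|c;python3 -m crank '[[[0,1,0,0,0,0,0],[0,0,0,0,0,0,0],[0,0,0,0,0,0,0]]]'|c
```

```text
position: [534.0, -269.7, 48.9]
force: [2.7, -15.6, -1.2]
position: [534.0, -269.6, 49.1]
force: [1.8, -17.3, -1.4]
```

```bash
python3 -m crank '[[[0,-4,0,0,0,0,0],[0,-6,0,0,0,0,0],[0,-12,0,0,0,0,0],[0,-15,0,0,0,0,0],[0,0,0,-50,0,0,0],[0,0,0,-60,0,0,0],[0,0,0,0,0,0,0],[0,0,0,0,0,0,0]]]'
python3 - <<'E'
from h import *
f=wristf(); cv2.imwrite('pics/w5.png',f['img'][:,:,::-1])
g=grab_frame('top')['img'][150:265,230:420]; cv2.imwrite('pics/w5.png',np.vstack([cv2.resize(g,(480,290)),cv2.resize(f['img'],(480,300))])[:,:,::-1])
E
```

```text
t: 16.62
position: [532.9, -298.2, 157.2]
orientation: [0.707, 0.708, 0.0, -0.0]
force: [0.7, 1.3, -0.5]
finger_gap: 0.003
finger_force: 0.0
```

View pics/w5.png

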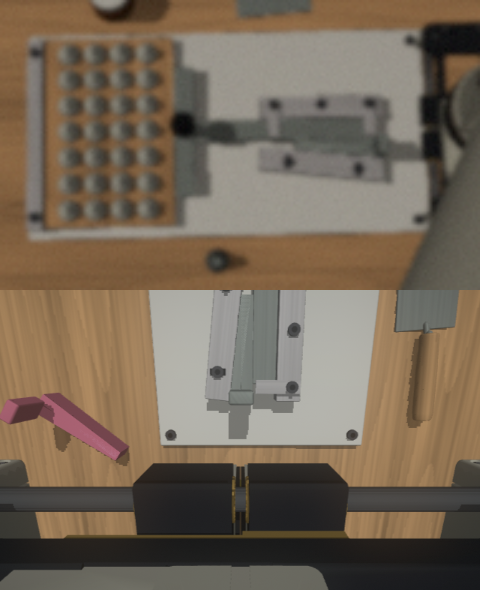

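The board is square against the rail with the crosshead against it (col 178 in the upper half). The wedge is in the pocket with its tab at (241,398), and the robot is clear of everything.

```bash
python3 -c "
from bench import ticket
print(ticket.hand_in())"
```

```text
the job is handed in; nothing more can be done
None
```

The job is handed in (no verdict came back): the last pictures show the board square against the rail with the bar on it. The wedge is in its pocket, jammed with about 17 N of push, and the arm is clear.

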